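# Open the tight tin and sort the spice pots

## Robot

A 7-joint arm with a two-finger parallel gripper is mounted at the origin on a cart in front of the work surface, level with it; the furniture and walls round the work are solid. World frame = base frame: x ahead of the robot, y to its left, z up, the work surface at z = 0. Lengths are in mm, angles in rad, forces in N, time in s.
With the tool pointing down it reaches from about 400 to 850 mm from the base axis. Payload 4.5 kg.
Tool frame: the origin (TCP) lies on the mounting face of the last link; the fingertips stand 166 mm ahead of it and the grasp point (between the pads) lies 147 mm ahead of it (pinch_z is the distance from the TCP to the grasp point, in mm); z points along the fingers, y is the line along which they close (so a half turn about z gives the same grasp; the last joint's range is limited). The gripper opens to 88 mm and grips with 3 to 60 N. Pads are 18 mm wide; open, the fingers measure 123 mm over their backs; the gripper's body (75 mm by 187 mm) begins 45 mm behind the grasp point.
Start: joints at [1.166, 0.689, -0.195, 1.565, 0.157, 0.902, -0.215], TCP at [265.557, -565.789, 404.743] pointing down, gripper open.
Joint ranges: [-3.01, 3.01], [-0.46, 2.08], [-1.47, 1.51], [0.13, 2.56], [-1, 4.14], [0.04, 2.09], [-2.66, 2.66]. Speed limits (rad/s): [2.57, 2.57, 3.14, 3.14, 3.14, 3.14, 3.14].

## Interface

Orientations are given as a unit quaternion [w, x, y, z].
In Python, from workcell import get_obs, capture, calibration, finish_job, pinch_z gives the robot as it stands. The module is installed in compiled form; this text tells all that it offers.
- The arm moves only by the tool apply_moves, never from a script. Its arguments are lists of equal length, an entry for each row: "hand": the opening, from 0 (shut) to 1 (fully open); "offset": the shift along the tool's x, y, z as a fraction of full scale, a list of three; "dr": the turn, a rotation vector about the tool's x, y, z as a fraction of full scale, a list of three. A call has 1 to 12 rows; each row shifts and turns the commanded pose from where the row before left it, along the tool's axes as they then stand; what a row does not reach is not made up. Full scale, the value 1, is 15 cm for a shift and 5 degrees for a turn. A row lasts 1/8 s, in which the tool goes at most 62.5 mm and 10.7 degrees, less where a joint would pass 70% of its speed; a pose out of reach is approached as far as the arm can. A call with a number of a shift or a turn outside -1 to 1 is refused whole. A call with a gripper value outside its range is refused whole. The fingers move at their own pace and stop on an object; "grip_force" is the grip in N (left out, the last holds). Time passes only in rows, so rows that do not move let the fingers close. It gives the time, the measured TCP pose, the force, the opening and the grip force at its end, in the units of the state.
- get_obs(): the state, without advancing time (a new reading comes with each control period).
- capture(name): name is "scene" or "top" or "wrist"; returns (picture, depth): 400x640x3 uint8, red, green, blue; 400x640 float32, mm along the optical axis (not along the pixel's ray), 0 where there is no reading.
- calibration(name): a dict with "fov_y" (degrees; the focal length in pixels is half the picture's height over the tangent of half this angle, whatever the lens; pixels are square), "cx", "cy" (the principal point, pixels), "k1" (the pictures are not rectified: a ray, as slopes to the right and down, at radius r is drawn at 1 + k1 r^2 times it, then the intrinsics apply), "R" (3x3) and "t" (3): a world point X has camera coordinates R X + t. Camera axes: x right, y down, z forward; pixel columns grow to the right and rows downward; lengths in mm; the calibration is good to about 2 mm. A picture is of the moment at which its call begins: read the wrist's pose just before it. calibration takes no time and is no camera call; for the wrist camera it gives the pose at the moment of the call.
- finish_job(): hands the job in; it is judged then, once.
The state is a dict: "t": time; "q": joint angles; "joint_vel": joint speeds; "tau": joint torques, N m; "position": TCP position; "tcp_rot": TCP orientation; "contact_force": force on the tool from outside, world axes, zero at the start; "torque": the same for the moment, N m; "grip_width": finger opening in mm; "grip_force": force on a finger pad.
Only numpy, scipy, OpenCV 4.12 (cv2) and the standard library are available. Lean on these libraries where they do the work, as an engineer would, in place of code of your own. Each camera call takes 0.05 s, during which the arm holds its last target. There are 200 camera calls.

## Task

Slide the red catch fully shut so that the tin is locked down in its holder, then draw the deep, tight lid straight up off the tin, which must stay down, and stand the lid open side down on the bare worktop. After that put every spice pot from the tin upright into the wooden rack, the small ones in the narrow row and the large ones in the wide row, and slide the catch fully open again. Leave the empty tin seated in the holder, and leave the salt shaker, the pepper mill and the lemon where they are.

Things in the scene. Friction and masses are not known exactly. Their poses are not given: they have to be found in the camera images.
- seat (a point): where the centre of the tin's underside belongs on the fixed wooden holder board, 8 mm above the worktop; x runs along the board and tin toward the catch, z up. The board spans x -165 to +240 mm, y -52 to +52 mm from here. A steel keeper at x -168 to -134 mm (22 mm above the board) overhangs the far end of the tin's foot
- catch (a joint): steel sliding catch that locks the tin's foot down: 0 = fully open (8 mm clear of the tin), 0.028 m = fully shut (nose 20 mm over the ear of the tin's foot). Slides along x of seat, shutting toward the tin (-x). Starts open to within 4 mm, stays where it is left, takes about 3 N to move
- catch_grip (a point): in the catch's red upright tab, on its centre line, 50 mm above the worktop; moves with it. The tab is 12 mm thick (x of seat), 26 mm wide (y) and stands 22 to 58 mm above the worktop. This point is 207 mm along x from seat when fully open, 179 mm when shut; the closed lid ends at 127 mm, its top 83 mm above the worktop
- tin: blue tin base, 0.4 kg, loose in the holder: foot 268 x 74 x 6 mm with ears 40 mm wide to 308 mm overall, bare metal neck 245 x 53 mm up to 46 mm above the origin. In the neck's top a tray 240 x 48 mm, floor at 39 mm, rim 7 mm high: pots stand 23 mm proud of it in one line along x. Origin: centre of underside; x along its length toward the catch, z up
- lid: deep blue lid, open below: 254 (x) x 62 (y) x 69 mm high, walls 3 mm, 0.2 kg. Origin: centre of its open underside, z up; starts 6.5 mm above the tin's origin, over the neck 39 mm deep. Springs hold it with 8 to 14 N for the first 30 mm, more than the tin's weight: an unlocked tin comes up too. Rise 65 mm to clear the pots. Grip across the 62 mm at mid length
- small_0: SMALL spice pot: upright cylinder 34 mm in diameter, 30 mm high, 30 g, amber glass below, aluminium cap with a black disc. Origin: centre of underside, z up. Starts in the tin under the lid, in any of five places 48 mm apart; three to five pots are present in all
- small_1: SMALL spice pot: upright cylinder 34 mm in diameter, 30 mm high, 30 g, amber glass below, aluminium cap with a black disc. Origin: centre of underside, z up. Starts in the tin under the lid, in any of five places 48 mm apart; three to five pots are present in all
- small_2: SMALL spice pot: upright cylinder 34 mm in diameter, 30 mm high, 30 g, amber glass below, aluminium cap with a black disc. Origin: centre of underside, z up. Starts in the tin under the lid, in any of five places 48 mm apart; three to five pots are present in all
- large_0: LARGE spice pot: upright cylinder 44 mm in diameter, 30 mm high, 50 g, amber glass below, aluminium cap with a black disc. Origin: centre of underside, z up. Starts in the tin under the lid, in any of five places 48 mm apart; three to five pots are present in all
- large_1: LARGE spice pot: upright cylinder 44 mm in diameter, 30 mm high, 50 g, amber glass below, aluminium cap with a black disc. Origin: centre of underside, z up. Starts in the tin under the lid, in any of five places 48 mm apart; three to five pots are present in all
- narrow_row (a point): centre of the floor of the narrow row of the fixed wooden rack, 6 mm above the worktop. The rack is 182 x 128 mm; the row runs along this point's x axis, 170 mm long and 38 mm wide between rims 8 mm high (top 14 mm above the worktop). The small pots belong here (a large one does not fit)
- wide_row (a point): centre of the floor of the wide row of the same rack, parallel to the narrow row and 71 mm to the -y side of it; 170 mm long (x) and 48 mm wide between rims 8 mm high, floor 6 mm above the worktop. The large pots belong here
- salt_shaker: bystander: glass salt shaker with a metal top, 44 x 44 x 90 mm, loose; origin at the centre of its underside. Not to be moved
- pepper_mill: bystander: dark wooden pepper mill, 58 x 58 x 170 mm, loose; origin at the centre of its underside. Not to be moved
- lemon: bystander: lemon, 70 x 57 x 56 mm, loose; origin at its underside. Not to be moved

How it is judged:
By the outcome, as a careful person would: the job done as asked, in the order asked, and still so for the second after the job is handed in, with the robot touching nothing.
Of small_0, small_1, small_2, large_0, large_1 only 3 to 5 are there at a start; the rules pass over those that are not, and their reading is None.
At some moment in a run one of small_0, small_1, small_2, large_0, large_1 may be knocked a few centimetres aside while the robot is not near it.
It also fails if it takes over 210 s, if anything falls off the work surface, if the arm or the gripper's body presses on something with over 40 N, if the wrist force passes 120 N, or if a joint passes its speed limit or range.

## Working session

There is one attempt and no reset: what is moved stays moved. The work goes in short steps, Python scripts to look and compute and a tool call to move; the robot and the scene stay as the last step left them, time stands still between calls to the robot, and variables do not carry over. Pictures are saved under pics/ and viewed, at most 14 in all, crops included, and the job is handed in when it is done.

Besides the shell and the picture viewer there is one more tool, called after "Call:" as name(argument=value, ...), one argument or row to a line, values as JSON. apply_moves: Moves the arm, as the interface text tells. Its arguments: {"type":"object","properties":{"hand":{"type":"array","items":{"type":"number"}},"offset":{"type":"array","items":{"type":"array","items":{"type":"number","minimum":-1,"maximum":1}}},"dr":{"type":"array","items":{"type":"array","items":{"type":"number","minimum":-1,"maximum":1}}},"grip_force":{"type":"number"}},"required":["hand","offset","dr"]}

```bash
mkdir -p pics; cat > h.py <<'E'
import numpy as np, cv2
from workcell import get_obs, capture, calibration, finish_job, pinch_z
def save(n,img): cv2.imwrite('pics/'+n+'.png',cv2.cvtColor(img,cv2.COLOR_RGB2BGR))
def K(c): return 200/np.tan(np.radians(c['fov_y'])/2)
def rays(c,uv):
    uv=np.atleast_2d(np.array(uv,float)); f=K(c)
    d=(uv-[c['cx'],c['cy']])/f; s=d.copy()
    for _ in range(20): s=d/(1+c['k1']*(s**2).sum(1,keepdims=True))
    return np.c_[s,np.ones(len(s))]
def onplane(c,uv,z):
    R=np.array(c['R']);t=np.array(c['t']);r=rays(c,uv)@R; o=-R.T@t
    return o+r*((z-o[2])/r[:,2])[:,None]
def fromdepth(c,uv,dep):
    R=np.array(c['R']);t=np.array(c['t']); return (rays(c,uv)*np.asarray(dep)[:,None]-t)@R
def cloud(c,D):
    v,u=np.mgrid[:400,:640]; P=fromdepth(c,np.c_[u.ravel(),v.ravel()],D.ravel()); P[D.ravel()==0]=np.nan
    return P.reshape(400,640,3)
def proj(c,P):
    X=np.atleast_2d(P)@np.array(c['R']).T+c['t']; s=X[:,:2]/X[:,2:]; s=s*(1+c['k1']*(s**2).sum(1,keepdims=True))
    return s*K(c)+[c['cx'],c['cy']]
def yaw():
    from scipy.spatial.transform import Rotation as Ro
    w,x,y,z=get_obs()['tcp_rot']; return Ro.from_quat([x,y,z,w]).as_matrix()
E
python3 - <<'E'
from h import *
o=get_obs(); print({k:np.round(v,3) for k,v in o.items()}); print(np.round(yaw(),3),pinch_z)
for n in('scene','top'):
    c=calibration(n); im,D=capture(n); save(n+'0',im); np.save(n+'0.npy',D); cv2.imwrite(n+'raw.png',im); print(n,{k:np.round(v,3).tolist() for k,v in c.items()})
    P=cloud(c,D); h=cv2.cvtColor(im,cv2.COLOR_RGB2HSV)
    print('blue',(( h[...,0]>95)&(h[...,0]<130)&(h[...,1]>100)).sum(),'red',(((h[...,0]<8)|(h[...,0]>172))&(h[...,1]>130)).sum())
E
```

```text
{'t': np.float64(0.0), 'q': array([ 1.166,  0.69 , -0.194,  1.566,  0.157,  0.903, -0.215]), 'joint_vel': array([-0.001,  0.001,  0.   , -0.   ,  0.001, -0.   , -0.001]), 'tau': array([ 0.0000e+00, -5.2756e+01, -1.2670e+00, -1.5343e+01, -5.3000e-02,
        7.0000e-03,  0.0000e+00]), 'position': array([ 265.349, -565.519,  403.911]), 'tcp_rot': array([-0.001,  0.976,  0.218, -0.   ]), 'contact_force': array([ 0.005, -0.23 ,  0.015]), 'torque': array([-0.016, -0.003, -0.002]), 'grip_force': np.float64(0.0), 'grip_width': np.float64(88.189)}
[[ 0.905  0.425 -0.001]
 [ 0.425 -0.905  0.002]
 [-0.    -0.002 -1.   ]] 147.29999999999998
scene {'fov_y': 48.711, 'cx': 317.094, 'cy': 204.302, 'k1': -0.048, 'R': [[-0.523, -0.852, -0.017], [-0.589, 0.376, -0.715], [0.616, -0.365, -0.699]], 't': [264.282, 414.04, 929.398]}
blue 2867 red 87
top {'fov_y': 50.005, 'cx': 316.221, 'cy': 201.709, 'k1': -0.041, 'R': [[-0.031, -1.0, 0.0], [-0.976, 0.03, -0.217], [0.217, -0.007, -0.976]], 't': [-42.736, 584.869, 1316.942]}
blue 1139 red 32
```

View pics/top0.png

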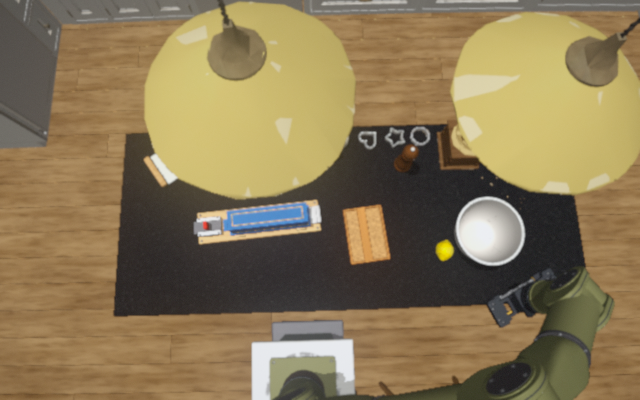

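View pics/scene0.png

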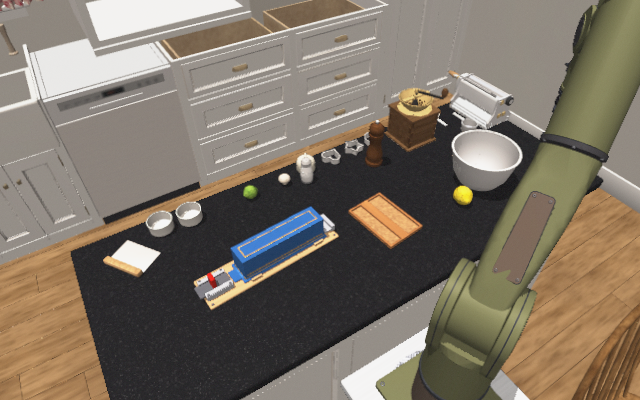

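The top view shows the holder board with the blue lid at (270,217) and the catch's red tab at (206,226) at its left end, so the seat's x runs about along world +y. The rack is at (367,234), the lemon at (445,250) and the mill at (405,157). The scene view shows the salt shaker at (306,168), just behind the tin.

```bash
python3 - <<'E'
from h import *
for n in('scene','top'):
    c=calibration(n); im=cv2.imread(n+'raw.png'); D=np.load(n+'0.npy'); P=cloud(c,D); h=cv2.cvtColor(im,cv2.COLOR_RGB2HSV)
    B=(h[...,0]>95)&(h[...,0]<130)&(h[...,1]>100)&(abs(P[...,2]-83)<8)
    r=cv2.minAreaRect(P[B][:,:2].astype(np.float32)); print(n,'lid top',B.sum(),r,np.median(P[B][:,2]))
    Rd=((h[...,0]<8)|(h[...,0]>172))&(h[...,1]>130)&(P[...,2]>25)&(P[...,2]<75)&(P[...,1]>0)
    print('red',Rd.sum(),P[Rd].mean(0),P[Rd].min(0),P[Rd].max(0))
    W=(h[...,0]>5)&(h[...,0]<25)&(h[...,1]>80)&(P[...,2]>2)&(P[...,2]<25)
    m=cv2.morphologyEx(W.astype(np.uint8),cv2.MORPH_CLOSE,np.ones((3,3)))
    k,l,s,ce=cv2.connectedComponentsWithStats(m)
    for i in range(1,k):
        if s[i,4]>60:
            p=P[(l==i)&W]; print('wood',s[i],cv2.minAreaRect(p[:,:2].astype(np.float32)),p[:,2].min(),p[:,2].max())
    for a,b in (('tall',(P[...,2]>30)),):
        m=(b&(P[...,0]>300)&(P[...,0]<950)&(abs(P[...,1])<500)&(P[...,2]<200)).astype(np.uint8)
        k,l,s,ce=cv2.connectedComponentsWithStats(m)
        for i in range(1,k):
            if s[i,4]>25: p=P[l==i]; print('  tall',s[i,:2],s[i,4],p.min(0).round(),p.max(0).round())
c=calibration('wrist'); print(c['R'],c['t'],-np.array(c['R']).T@c['t'],c['fov_y'])
E
```

```text
scene lid top 1477 ((537.47509765625, 99.44102478027344), (67.71160125732422, 254.02593994140625), 4.77683687210083) 82.52398545771665
red 78 [515.98949602 302.8481439   47.44682034] [506.61939324 295.7115124   25.84048722] [534.64356397 308.21339551  59.6536036 ]
wood [383 129  53  23 364] ((735.8374633789062, -522.2051391601562), (188.1744842529297, 100.92196655273438), 45.92000961303711) 2.3334036134435028 24.985449094922025
wood [365 157  17  10  97] ((712.7496337890625, -347.7513427734375), (56.313045501708984, 36.53239059448242), 45.75672149658203) 2.273767796231453 24.847818238292863
wood [ 349  193   73   56 2083] ((486.4588928222656, -222.65634155273438), (193.66151428222656, 141.51780700683594), 6.212497234344482) 2.000235300900495 17.44089347055958
wood [ 204  231  135   79 1087] ((499.7020568847656, 132.56796264648438), (40.80371856689453, 406.5097961425781), 4.044591903686523) 2.072936699616162 20.547124046520125
wood [103 256  40  21 325] ((717.7094116210938, 490.7062683105469), (122.9976806640625, 21.923080444335938), 33.87611389160156) 2.135953879365068 23.03370973709
[... 2361 characters left out ...]
66914662694844 23.11589154509706
  tall [441 120] 345 [ 700. -500.   31.] [ 827. -490.  134.]
  tall [397 144] 359 [ 694. -382.   30.] [ 744. -335.  175.]
  tall [227 202] 1778 [498. -33.  30.] [580. 223.  93.]
  tall [317 210] 26 [526. -72.  30.] [563. -62.  36.]
  tall [455 214] 122 [ 410. -500.   60.] [ 518. -483.  132.]
  tall [201 217] 65 [508. 289.  30.] [550. 318.  63.]
  tall [436 240] 270 [ 386. -498.   30.] [ 450. -442.   61.]
[[ 4.24406554e-01 -9.05471281e-01 -9.14143195e-04]
 [-8.59989680e-01 -4.03404252e-01  3.12542414e-01]
 [-2.83366949e-01 -1.31858895e-01 -9.49903366e-01]] [-624.50507774  -42.15934573  390.46713148] [ 339.43292532 -530.99210786  383.51173896] 61.18158724834071
```

```bash
python3 - <<'E'
import cv2
im=cv2.imread('pics/scene0.png')[170:320,180:440]; cv2.imwrite('pics/crop1.png',cv2.resize(im,None,fx=3,fy=3,interpolation=cv2.INTER_CUBIC))
E
```

```text
(no output)
```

View pics/crop1.png

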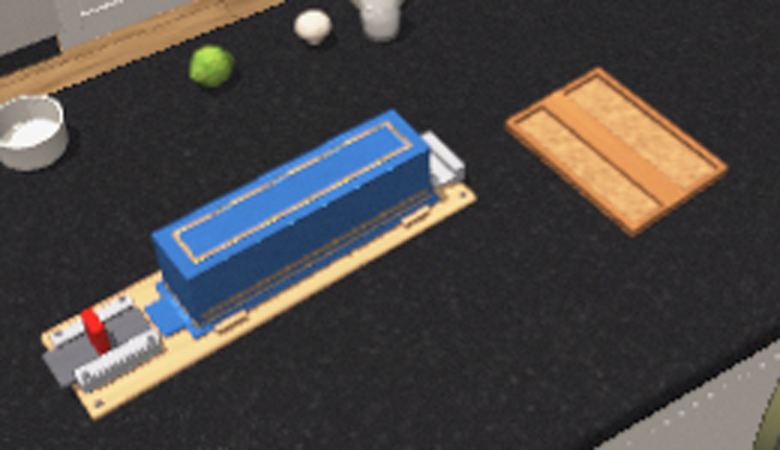

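The crop shows the tin running from the catch (lower left, tab at (95,330)) to the keeper (upper right), and the rack with the narrow row on its left (+y) side. I'll move over the rack and look at it on the way.

Call:
apply_moves(
  hand=[1,1,1,1,1,1,1,1,1,1,1,1],
  offset=[
    [0.284,-0.183,0],
    [0.284,-0.183,0],
    [0.284,-0.183,0],
    [0.284,-0.183,0],
    [0.284,-0.183,0],
    [0.284,-0.183,0],
    [0.284,-0.183,0],
    [0.284,-0.183,0],
    [0,0,0],
    [0,0,0],
    [0,0,0],
    [0,0,0],
  ],
  dr=[
    [0,0,0],
    [0,0,0],
    [0,0,0],
    [0,0,0],
    [0,0,0],
    [0,0,0],
    [0,0,0],
    [0,0,0],
    [0,0,1],
    [0,0,1],
    [0,0,1],
    [0,0,0.8],
  ],
)

```text
t: 1.6
position: [480.6, -222.1, 404.4]
tcp_rot: [-0.0, 0.999, 0.052, -0.0]
contact_force: [0.0, -0.4, -0.8]
grip_width: 88.7
grip_force: 0.0
```

```bash
cat >> h.py <<'E'
def pose():
    o=get_obs(); R=yaw(); return np.array(o['position']),np.degrees(np.arctan2(R[1,0],R[0,0]))
def rack(n,name='wrist'):
    c=calibration(name); im,D=capture(name); save(n,im); P=cloud(c,D); h=cv2.cvtColor(im,cv2.COLOR_RGB2HSV)
    return c,im,D,P,h
def to(x,y,z,a):   # grasp-point target -> total tool shift (current axes) and turn, in move units
    p,a0=pose(); d=np.array([x,y,z+pinch_z])-p; R=yaw(); t=d@R
    print('pos',p.round(1),'a',a0.round(2),'shift',(t/150).round(3),'turn',round((a0-a)/5,3))
E
python3 - <<'E'
from h import *
print(pose(),np.degrees(get_obs()['q']).round())
c,im,D,P,h=rack('rack1')
W=(h[...,0]>5)&(h[...,0]<25)&(h[...,1]>80)&(P[...,2]>-6)&(P[...,2]<30)
k,l,s,ce=cv2.connectedComponentsWithStats(cv2.morphologyEx(W.astype(np.uint8),cv2.MORPH_CLOSE,np.ones((5,5))))
i=1+np.argmax(s[1:,4]); p=P[(l==i)&W]; print(s[i],cv2.minAreaRect(p[:,:2].astype(np.float32)),np.percentile(p[:,2],[5,30,60,95]))
cn=max(cv2.findContours((l==i).astype(np.uint8),0,1)[0],key=cv2.contourArea)[:,0]
q=onplane(c,cn,14)[:,:2]; print('rim plane14',cv2.minAreaRect(q.astype(np.float32)))
np.savez('rack1.npz',P=P,im=im)
E
```

```text
(array([ 480.62665089, -222.09676033,  404.41016995]), np.float64(6.006371101284307)) [ 22.  32.  -3. 106.   3.  41. -67.]
[  258    75   123   161 18603] ((481.6570739746094, -220.18505859375), (187.32275390625, 133.4586181640625), 6.008008003234863) [ 4.8131231   5.99763256  7.47505522 13.30080296]
rim plane14 ((484.49371337890625, -219.9356231689453), (180.63941955566406, 128.34315490722656), 5.990707874298096)
```

View pics/rack1.png

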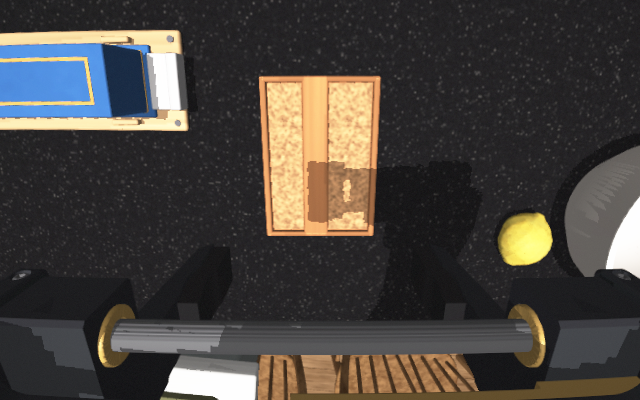

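The rack is at about (320,155), its narrow row at column 285 and wide row at column 350. The lemon is at (525,240), well clear. Next I move over the tin and catch.

Call:
apply_moves(
  hand=[1,1,1,1,1,1,1,1,0.6,0.6,0.6,0.6],
  offset=[
    [0.077,-0.306,0],
    [0.077,-0.306,0],
    [0.077,-0.306,0],
    [0.077,-0.306,0],
    [0.077,-0.306,0],
    [0.077,-0.306,0],
    [0.077,-0.306,0],
    [0.077,-0.306,0],
    [0.077,-0.306,0],
    [0,0,0],
    [0,0,0],
    [0,0,0],
  ],
  dr=[
    [0,0,0],
    [0,0,0],
    [0,0,0],
    [0,0,0],
    [0,0,0],
    [0,0,0],
    [0,0,0],
    [0,0,0],
    [0,0,0],
    [0,0,0.24],
    [0,0,0],
    [0,0,0],
  ],
)

```text
t: 3.15
position: [540.0, 197.9, 404.6]
tcp_rot: [0.001, 0.999, 0.042, -0.0]
contact_force: [-0.3, -0.1, -0.1]
grip_width: 53.5
grip_force: 0.0
```

```bash
python3 - <<'E'
from h import *
print(pose(),np.degrees(get_obs()['q']).round())
c,im,D,P,h=rack('tin1')
B=((h[...,0]>95)&(h[...,0]<130)&(h[...,1]>100)&(abs(P[...,2]-83)<6)).astype(np.uint8)
cn=max(cv2.findContours(B,0,1)[0],key=cv2.contourArea)[:,0]
r=cv2.minAreaRect(onplane(c,cn,83)[:,:2].astype(np.float32)); print('lid',r)
Rd=((h[...,0]<8)|(h[...,0]>172))&(h[...,1]>130)
T=Rd&(abs(P[...,2]-58)<4); uv=np.argwhere(T)[:,::-1]; q=onplane(c,uv,58)[:,:2]
print('tab top',len(q),cv2.minAreaRect(q.astype(np.float32)),np.median(P[T],0))
E
```

```text
(array([540.02217664, 197.86180364, 404.6228124 ]), np.float64(4.823398563627839)) [ -25.   35.    1.   99.   -0.   46. -110.]
lid ((540.32080078125, 98.2359619140625), (62.907691955566406, 253.29969787597656), 4.643305778503418)
tab top 274 ((524.0343627929688, 300.75665283203125), (24.954938888549805, 11.894351959228516), 4.3058247566223145) [523.74209483 300.85723115  57.06315403]
```

View pics/tin1.png

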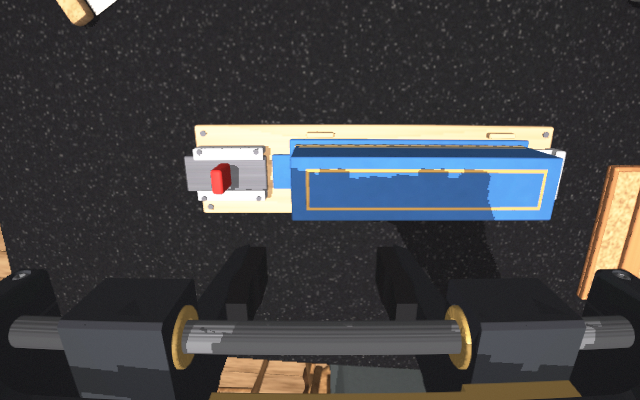

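Lid at (422,185), tab at (221,178), with no obstruction between the fingers and the tab. Now grip the tab.

Call:
apply_moves(
  hand=[0.5,0.5,0.5,0.5,0.5,0.5,0.5,0.5,0.5,0,0,0],
  grip_force=30,
  offset=[
    [-0.025,-0.347,0],
    [-0.025,-0.347,0],
    [0,0,0.272],
    [0,0,0.272],
    [0,0,0.272],
    [0,0,0.272],
    [0,0,0.136],
    [0,0,0.136],
    [0,0,0],
    [0,0,0],
    [0,0,0],
    [0,0,0],
  ],
  dr=[
    [0,0,0],
    [0,0,0],
    [0,0,0],
    [0,0,0],
    [0,0,0],
    [0,0,0],
    [0,0,0],
    [0,0,0],
    [0,0,0],
    [0,0,0],
    [0,0,0],
    [0,0,0],
  ],
)

```text
t: 4.7
position: [523.7, 302.9, 201.5]
tcp_rot: [-0.0, 0.999, 0.043, 0.001]
contact_force: [0.7, 0.1, 1.0]
grip_width: 16.0
grip_force: 0.0
```

Call:
apply_moves(
  hand=[0,0,0,0,0,0,0],
  offset=[
    [0,0,0],
    [0,0.04,0],
    [0,0.04,0],
    [0,0.04,0],
    [0,0.02,0],
    [0,0,0],
    [0,0,0],
  ],
  dr=[
    [0,0,0],
    [0,0,0],
    [0,0,0],
    [0,0,0],
    [0,0,0],
    [0,0,0],
    [0,0,0],
  ],
)

```text
t: 5.58
position: [525.6, 281.3, 201.3]
tcp_rot: [-0.0, 0.999, 0.043, 0.0]
contact_force: [-1.2, 1.2, 6.0]
grip_width: 11.6
grip_force: 30.0
```

Call:
apply_moves(
  hand=[0,0,0,0,0],
  offset=[
    [0,0.02,0],
    [0,0.013,0],
    [0,0.01,0],
    [0,0,0],
    [0,0,0],
  ],
  dr=[
    [0,0,0],
    [0,0,0],
    [0,0,0],
    [0,0,0],
    [0,0,0],
  ],
)

```text
t: 6.2
position: [525.8, 276.5, 201.3]
tcp_rot: [-0.001, 0.999, 0.044, 0.001]
contact_force: [-1.7, 4.1, 6.5]
grip_width: 11.9
grip_force: 30.0
```

Call:
apply_moves(
  hand=[0,0,0,0],
  offset=[
    [0,0.02,0],
    [0,0.02,0],
    [0,0,0],
    [0,0,0],
  ],
  dr=[
    [0,0,0],
    [0,0,0],
    [0,0,0],
    [0,0,0],
  ],
)

```text
t: 6.7
position: [525.7, 275.2, 201.4]
tcp_rot: [-0.005, 0.999, 0.045, 0.001]
contact_force: [-1.6, 14.2, 1.2]
grip_width: 11.9
grip_force: 30.2
```

The catch is hard against its stop. I'll release, rise and turn over the lid.

Call:
apply_moves(
  hand=[0.3,0.3,0.3,0.3,0.3,1,1,1,1,1,1,1],
  offset=[
    [0,-0.03,0],
    [0,0,0],
    [0,0,0],
    [0,0,-0.33],
    [0,0,-0.33],
    [0,0.296,0],
    [0,0.296,0],
    [0,0.296,0],
    [0,0.296,0],
    [0,0,0],
    [0,0,0],
    [0,0,0],
  ],
  dr=[
    [0,0,0],
    [0,0,0],
    [0,0,0],
    [0,0,0],
    [0,0,0],
    [0,0,0],
    [0,0,0],
    [0,0,0],
    [0,0,0],
    [0,0,-1],
    [0,0,-1],
    [0,0,-1],
  ],
)

```text
t: 8.2
position: [541.1, 95.7, 299.5]
tcp_rot: [0.001, 0.985, 0.174, -0.0]
contact_force: [-0.2, 0.3, -0.4]
grip_width: 87.9
grip_force: 0.0
```

Call:
apply_moves(
  hand=[1,1,1,1,1,1,1,1,1,1,1,1],
  offset=[
    [0,0,0],
    [0,0,0],
    [0,0,0],
    [0,0,0],
    [0,0,0],
    [0,0,0],
    [0,0,0],
    [0,0,0],
    [0,0,0],
    [0,0,0],
    [0,0,0],
    [0,0,0],
  ],
  dr=[
    [0,0,-1],
    [0,0,-1],
    [0,0,-1],
    [0,0,-1],
    [0,0,-1],
    [0,0,-1],
    [0,0,-1],
    [0,0,-1],
    [0,0,-1],
    [0,0,-1],
    [0,0,-1],
    [0,0,-1],
  ],
)

```text
t: 9.7
position: [541.1, 95.8, 299.4]
tcp_rot: [0.0, 0.766, 0.643, -0.001]
contact_force: [0.4, 0.1, 0.9]
grip_width: 88.2
grip_force: 0.0
```

Call:
apply_moves(
  hand=[1,1,1,1],
  offset=[
    [0,0,0],
    [0,0,0],
    [0,0,0],
    [0,0,0],
  ],
  dr=[
    [0,0,-1],
    [0,0,-1],
    [0,0,-0.95],
    [0,0,0],
  ],
)

```text
t: 10.2
position: [541.1, 95.9, 299.4]
tcp_rot: [0.0, 0.678, 0.735, -0.001]
contact_force: [-0.2, -0.9, -0.1]
grip_width: 88.2
grip_force: 0.0
```

```bash
python3 - <<'E'
from h import *
to(540.3,98.2,58,94.7); print(yaw().round(3),np.degrees(get_obs()['q']).round())
c,im,D,P,h=rack('lid1')
Rd=((h[...,0]<8)|(h[...,0]>172))&(h[...,1]>130)
T=Rd&(abs(P[...,2]-58)<4); print('tab',T.sum(),np.median(P[T],0) if T.any() else '')
B=((h[...,0]>95)&(h[...,0]<130)&(h[...,1]>100)&(abs(P[...,2]-83)<6)).astype(np.uint8)
cn=max(cv2.findContours(B,0,1)[0],key=cv2.contourArea)[:,0]
print('lid',cv2.minAreaRect(onplane(c,cn,83)[:,:2].astype(np.float32)),cv2.boundingRect(cn))
E
```

```text
pos [541.1  95.9 299.4] a 94.57 shift [ 0.016 -0.004  0.627] turn -0.025
[[-0.08   0.997 -0.001]
 [ 0.997  0.08  -0.001]
 [-0.001 -0.001 -1.   ]] [  1.  45. -27. 108.  33.  36. -42.]
tab 0 
lid ((537.945556640625, 115.21002197265625), (33.3991584777832, 184.82638549804688), 4.725730895996094) (286, 27, 63, 294)
```

Call:
apply_moves(
  hand=[1,1,1,1,0,0,0,0,0,0],
  grip_force=55,
  offset=[
    [0.016,0,0.2],
    [0,0,0.2],
    [0,0,0.15],
    [0,0,0.077],
    [0,0,0],
    [0,0,0],
    [0,0,0],
    [0,0,0],
    [0,0,0],
    [0,0,0],
  ],
  dr=[
    [0,0,0],
    [0,0,0],
    [0,0,0],
    [0,0,0],
    [0,0,0],
    [0,0,0],
    [0,0,0],
    [0,0,0],
    [0,0,0],
    [0,0,0],
  ],
)

```text
t: 11.5
position: [540.3, 99.3, 206.4]
tcp_rot: [-0.0, 0.678, 0.735, -0.001]
contact_force: [-3.8, 0.6, 6.8]
grip_width: 61.5
grip_force: 55.0
```

Call:
apply_moves(
  hand=[0,0,0,0,0,0,0,0,0,0,0,0],
  offset=[
    [0,0,0],
    [0,0,-0.03],
    [0,0,-0.03],
    [0,0,-0.03],
    [0,0,-0.03],
    [0,0,-0.04],
    [0,0,-0.04],
    [0,0,-0.05],
    [0,0,-0.06],
    [0,0,-0.08],
    [0,0,-0.1],
    [0,0,-0.1],
  ],
  dr=[
    [0,0,0],
    [0,0,0],
    [0,0,0],
    [0,0,0],
    [0,0,0],
    [0,0,0],
    [0,0,0],
    [0,0,0],
    [0,0,0],
    [0,0,0],
    [0,0,0],
    [0,0,0],
  ],
)

```text
t: 13.0
position: [541.3, 99.4, 295.7]
tcp_rot: [0.0, 0.678, 0.735, 0.001]
contact_force: [0.4, -0.1, -2.2]
grip_width: 61.2
grip_force: 55.0
```

Call:
apply_moves(
  hand=[0,0,0,0,0,0,0,0,0,0,0,0],
  offset=[
    [0,0.2,0],
    [0,0.25,0],
    [0,0.25,0],
    [0,0.15,0],
    [0,0,0],
    [0,0,0.2],
    [0,0,0.2],
    [0,0,0.15],
    [0,0,0.08],
    [0,0,0.03],
    [0,0,0.013],
    [0,0,0],
  ],
  dr=[
    [0,0,0],
    [0,0,0],
    [0,0,0],
    [0,0,0],
    [0,0,0],
    [0,0,0],
    [0,0,0],
    [0,0,0],
    [0,0,0],
    [0,0,0],
    [0,0,0],
    [0,0,0],
  ],
)

```text
t: 14.5
position: [668.5, 109.9, 193.9]
tcp_rot: [0.0, 0.678, 0.735, 0.001]
contact_force: [-0.3, 0.2, -2.0]
grip_width: 62.0
grip_force: 55.0
```

Call:
apply_moves(
  hand=[0,0,0],
  offset=[
    [0,0,0.01],
    [0,0,0.008],
    [0,0,0],
  ],
  dr=[
    [0,0,0],
    [0,0,0],
    [0,0,0],
  ],
)

```text
t: 14.88
position: [668.5, 109.9, 192.2]
tcp_rot: [0.001, 0.678, 0.735, 0.0]
contact_force: [-0.7, -0.4, 5.7]
grip_width: 61.4
grip_force: 55.0
```

Call:
apply_moves(
  hand=[1,1,1,1,1,1,1,1,1,1,1,1],
  grip_force=20,
  offset=[
    [0,0,0],
    [0,0,0],
    [0,0,0],
    [0,0,-0.1],
    [0,0,-0.3],
    [0,0,-0.3],
    [0,0,-0.3],
    [0,-0.25,0],
    [0,-0.3,0],
    [0,-0.3,0],
    [0,0,0],
    [0,0,0],
  ],
  dr=[
    [0,0,0],
    [0,0,0],
    [0,0,0],
    [0,0,0],
    [0,0,0],
    [0,0,0],
    [0,0,0],
    [0,0,0],
    [0,0,0],
    [0,0,0],
    [0,0,0],
    [0,0,0],
  ],
)

```text
t: 16.38
position: [542.0, 99.5, 341.5]
tcp_rot: [0.001, 0.678, 0.735, 0.001]
contact_force: [1.3, 0.1, -0.2]
grip_width: 88.1
grip_force: 0.0
```

```bash
python3 - <<'E'
from h import *
print(pose())
c,im,D,P,h=rack('pots1'); np.savez('pots1.npz',P=P,im=im)
M=((P[...,2]>68)&(P[...,2]<86)&(abs(P[...,0]-540)<50)&(abs(P[...,1]-98)<150)).astype(np.uint8)
k,l,s,ce=cv2.connectedComponentsWithStats(cv2.morphologyEx(M,cv2.MORPH_OPEN,np.ones((3,3))))
for i in range(1,k):
    if s[i,4]>100:
        cn=max(cv2.findContours((l==i).astype(np.uint8),0,1)[0],key=cv2.contourArea)[:,0]
        q=onplane(c,cn,77)[:,:2].astype(np.float32); ctr,r=cv2.minEnclosingCircle(q); print(s[i],np.round(ctr,1),round(2*r,1),np.median(P[l==i][:,2]))
Rd=((h[...,0]<8)|(h[...,0]>172))&(h[...,1]>130)
T=Rd&(abs(P[...,2]-58)<4); print('tab',T.sum(),np.median(P[T],0) if T.any() else '')
E
```

```text
(array([542.04755802,  99.52928382, 341.54896779]), np.float64(94.67242655987054))
[ 293   39   48   52 1957] [532.4 195. ] 33.8 76.74825783268348
[ 296  114   46   48 1714] [537.7 145.8] 34.0 76.76206163134894
[ 292  169   57   57 2512] [542.1 101.1] 45.2 76.85142300848966
[ 300  235   41   41 1356] [546.9  52.3] 37.1 76.83158172261619
[ 295  280   51   41 1726] [549.9   6.8] 46.4 76.81573242660681
tab 0
```

View pics/pots1.png

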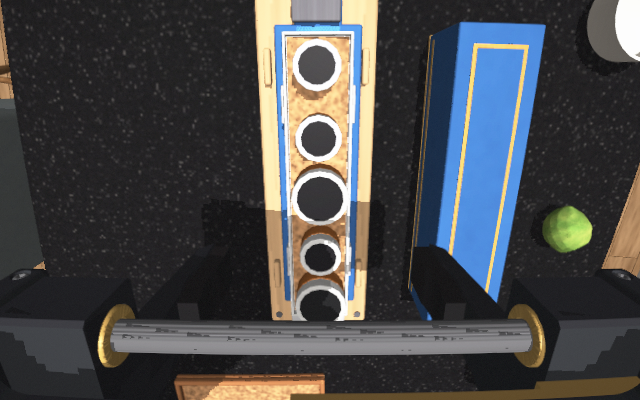

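Five pots are in the tin. From the catch end (top) they are small (317,65), small (318,138), large (320,198), small (320,257) and large (320,305). The tin stayed down and the lid stands on the worktop at right. I'll pick the first small pot, at the catch end.

Call:
apply_moves(
  hand=[0.75,0.75,0.75,0.75,0.75,0.75,0.75,0.75,0,0,0,0],
  grip_force=20,
  offset=[
    [0.212,-0.004,0],
    [0.212,-0.004,0],
    [0.212,-0.004,0],
    [0,0,0.3],
    [0,0,0.3],
    [0,0,0.125],
    [0,0,0.05],
    [0,0,0],
    [0,0,0],
    [0,0,0],
    [0,0,0],
    [0,0,0],
  ],
  dr=[
    [0,0,0],
    [0,0,0],
    [0,0,0],
    [0,0,0],
    [0,0,0],
    [0,0,0],
    [0,0,0],
    [0,0,0],
    [0,0,0],
    [0,0,0],
    [0,0,0],
    [0,0,0],
  ],
)

```text
t: 17.92
position: [531.6, 194.2, 224.7]
tcp_rot: [0.0, 0.678, 0.735, 0.0]
contact_force: [-0.1, -0.0, 2.4]
grip_width: 33.3
grip_force: 20.0
```

Call:
apply_moves(
  hand=[0,0,0,0],
  offset=[
    [0,0,0],
    [0,0,-0.1],
    [0,0,-0.25],
    [0,0,-0.25],
  ],
  dr=[
    [0,0,0],
    [0,0,0],
    [0,0,0],
    [0,0,0],
  ],
)

```text
t: 18.42
position: [531.3, 194.2, 315.8]
tcp_rot: [-0.0, 0.677, 0.736, -0.0]
contact_force: [0.6, -0.3, 0.4]
grip_width: 33.4
grip_force: 20.0
```

Call:
apply_moves(
  hand=[0,0,0,0,0,0,0,0,0,0,0,0],
  offset=[
    [0,0,0],
    [0,0,0],
    [0,0,0],
    [0,0,0],
    [0,0,0],
    [0,0,0],
    [0,0,0],
    [0,0,0],
    [0,0,0],
    [0,0,0],
    [0,0,0],
    [0,0,0],
  ],
  dr=[
    [0,0,1],
    [0,0,1],
    [0,0,1],
    [0,0,1],
    [0,0,1],
    [0,0,1],
    [0,0,1],
    [0,0,1],
    [0,0,1],
    [0,0,1],
    [0,0,1],
    [0,0,1],
  ],
)

```text
t: 19.92
position: [531.3, 194.4, 314.9]
tcp_rot: [-0.0, 0.955, 0.297, 0.0]
contact_force: [0.8, 0.1, -0.8]
grip_width: 33.4
grip_force: 20.0
```

Call:
apply_moves(
  hand=[0,0,0,0,0,0,0],
  offset=[
    [0,0,0],
    [0,0,0],
    [0,0,0],
    [0,0,0],
    [0,0,0],
    [0,0,0],
    [0,0,0],
  ],
  dr=[
    [0,0,1],
    [0,0,1],
    [0,0,1],
    [0,0,1],
    [0,0,1],
    [0,0,0.76],
    [0,0,0],
  ],
)

```text
t: 20.8
position: [531.3, 194.5, 314.8]
tcp_rot: [-0.0, 0.999, 0.052, 0.0]
contact_force: [-0.1, -0.8, 0.1]
grip_width: 33.3
grip_force: 20.0
```

Call:
apply_moves(
  hand=[0,0,0,0,0,0,0,0,0,0],
  offset=[
    [-0.029,0.308,0],
    [-0.029,0.308,0],
    [-0.029,0.308,0],
    [-0.029,0.308,0],
    [-0.029,0.308,0],
    [-0.029,0.308,0],
    [-0.029,0.308,0],
    [-0.029,0.308,0],
    [0,0,0],
    [0,0,0],
  ],
  dr=[
    [0,0,0],
    [0,0,0],
    [0,0,0],
    [0,0,0],
    [0,0,0],
    [0,0,0],
    [0,0,0],
    [0,0,0],
    [0,0,0],
    [0,0,0],
  ],
)

```text
t: 22.05
position: [534.8, -176.3, 314.5]
tcp_rot: [-0.001, 0.999, 0.052, 0.0]
contact_force: [0.1, -0.1, 0.3]
grip_width: 33.4
grip_force: 20.0
```

```bash
python3 - <<'E'
from h import *
print(pose())
c,im,D,P,h=rack('hover1'); np.savez('hover1.npz',P=P,im=im)
print('grasp pt px',proj(c,[pose()[0]-[0,0,147]]))
ax=np.array([.9945,.1045]);ay=np.array([-.1045,.9945])
W=(h[...,0]>5)&(h[...,0]<25)&(h[...,1]>80)&(P[...,2]>-4)&(P[...,2]<25)
d=P[...,:2]-[484.5,-220]; X=d@ax;Y=d@ay
for lo,hi in((-70,-30),(-30,10),(10,60)):
    m=W&(X>lo)&(X<hi)&(abs(Y)<75); print(lo,m.sum())
    b=np.arange(-72,73,2.); zz=[np.median(P[...,2][m&(Y>=u)&(Y<u+2)]) if (m&(Y>=u)&(Y<u+2)).sum()>5 else np.nan for u in b]
    print(' '.join(f'{u:.0f}:{z:.0f}' for u,z in zip(b,zz)))
E
```

```text
(array([ 534.7893667 , -176.33229875,  314.46483081]), np.float64(5.951385152967366))
grasp pt px [[319.45164791 286.3265541 ]]
-70 419
-72:nan -70:nan -68:nan -66:nan -64:12 -62:13 -60:12 -58:8 -56:6 -54:6 -52:6 -50:6 -48:6 -46:6 -44:6 -42:6 -40:6 -38:nan -36:nan -34:nan -32:nan -30:nan -28:nan -26:nan -24:nan -22:nan -20:nan -18:nan -16:nan -14:nan -12:nan -10:nan -8:nan -6:nan -4:nan -2:nan 0:12 2:12 4:12 6:12 8:13 10:12 12:13 14:nan 16:nan 18:nan 20:nan 22:nan 24:nan 26:nan 28:nan 30:nan 32:nan 34:nan 36:nan 38:nan 40:nan 42:nan 44:nan 46:nan 48:nan 50:nan 52:nan 54:nan 56:nan 58:nan 60:nan 62:nan 64:nan 66:nan 68:nan 70:nan 72:nan
-30 2091
-72:nan -70:-1 -68:nan -66:nan -64:12 -62:13 -60:13 -58:9 -56:6 -54:6 -52:6 -50:6 -48:6 -46:6 -44:6 -42:6 -40:6 -38:6 -36:6 -34:6 -32:6 -30:6 -28:6 -26:6 -24:6 -22:6 -20:6 -18:6 -16:6 -14:6 -12:6 -10:12 -8:12 -6:13 -4:12 -2:13 0:12 2:12 4:13 6:13 8:13 10:13 12:nan 14:nan 16:nan 18:nan 20:nan 22:nan 24:nan 26:nan 28:nan 30:nan 32:nan 34:nan 36:nan 38:nan 40:nan 42:nan 44:nan 46:nan 48:nan 50:nan 52:nan 54:nan 56:nan 58:nan 60:nan 62:nan 64:-0 66:nan 68:nan 70:-0 72:nan
10 7226
-72:nan -70:nan -68:nan -66:nan -64:12 -62:13 -60:13 -58:10 -56:6 -54:6 -52:6 -50:6 -48:6 -46:6 -44:6 -42:6 -40:6 -38:6 -36:6 -34:6 -32:6 -30:6 -28:6 -26:6 -24:6 -22:6 -20:6 -18:6 -16:6 -14:6 -12:6 -10:12 -8:13 -6:13 -4:13 -2:13 0:13 2:13 4:13 6:13 8:13 10:13 12:13 14:13 16:13 18:7 20:6 22:6 24:6 26:6 28:6 30:6 32:6 34:6 36:6 38:6 40:6 42:6 44:6 46:6 48:6 50:6 52:6 54:6 56:10 58:13 60:13 62:12 64:-0 66:nan 68:nan 70:nan 72:nan
```

View pics/hover1.png

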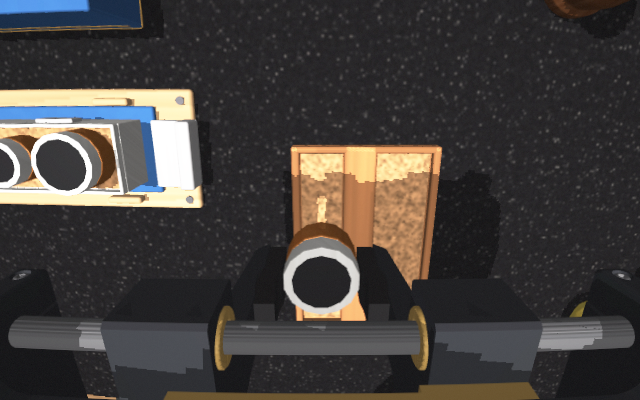

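The pot hangs upright at (320,275) over the narrow row, and the measured row edges agree with my estimate. Lower it.

Call:
apply_moves(
  hand=[0,0,0,0,0,0],
  offset=[
    [0,0,0.3],
    [0,0,0.3],
    [0,0,0.17],
    [0,0,0.07],
    [0,0,0.023],
    [0,0,0],
  ],
  dr=[
    [0,0,0],
    [0,0,0],
    [0,0,0],
    [0,0,0],
    [0,0,0],
    [0,0,0],
  ],
)

```text
t: 22.85
position: [535.3, -176.7, 185.6]
tcp_rot: [0.0, 0.999, 0.052, 0.001]
contact_force: [0.4, -0.1, -0.1]
grip_width: 33.5
grip_force: 20.0
```

Call:
apply_moves(
  hand=[0,0.55,0.55,0.55,0.55,0.55,0.55,0.55,0.55,0.55,0.55,0.55],
  offset=[
    [0,0,0.013],
    [0,0,0],
    [0,0,0],
    [0,0,-0.1],
    [0,0,-0.4],
    [0,0,-0.37],
    [0.034,-0.306,0],
    [0.034,-0.306,0],
    [0.034,-0.306,0],
    [0.034,-0.306,0],
    [0.034,-0.306,0],
    [0.034,-0.306,0],
  ],
  dr=[
    [0,0,0],
    [0,0,0],
    [0,0,0],
    [0,0,0],
    [0,0,0],
    [0,0,0],
    [0,0,0],
    [0,0,0],
    [0,0,0],
    [0,0,0],
    [0,0,0],
    [0,0,0],
  ],
)

```text
t: 24.35
position: [536.8, 101.6, 314.5]
tcp_rot: [-0.0, 0.999, 0.051, 0.001]
contact_force: [0.4, 0.1, 0.0]
grip_width: 48.3
grip_force: 0.0
```

Call:
apply_moves(
  hand=[0.75,0.75,0.75,0.75,0.75,0.75,0.75,0.75,0.75,0.75,0.75,0.75],
  offset=[
    [0.034,-0.306,0],
    [0,0,0],
    [0,0,0],
    [0,0,0],
    [0,0,0],
    [0,0,0],
    [0,0,0],
    [0,0,0],
    [0,0,0],
    [0,0,0],
    [0,0,0],
    [0,0,0],
  ],
  dr=[
    [0,0,0],
    [0,0,-1],
    [0,0,-1],
    [0,0,-1],
    [0,0,-1],
    [0,0,-1],
    [0,0,-1],
    [0,0,-1],
    [0,0,-1],
    [0,0,-1],
    [0,0,-1],
    [0,0,-1],
  ],
)

```text
t: 25.85
position: [537.3, 146.1, 314.4]
tcp_rot: [0.0, 0.861, 0.508, 0.0]
contact_force: [0.6, 0.2, 0.9]
grip_width: 65.9
grip_force: 0.0
```

Call:
apply_moves(
  hand=[0.75,0.75,0.75,0.75,0.75,0.75,0.75,0.75],
  offset=[
    [0,0,0],
    [0,0,0],
    [0,0,0],
    [0,0,0],
    [0,0,0],
    [0,0,0],
    [0,0,0],
    [0,0,0],
  ],
  dr=[
    [0,0,-1],
    [0,0,-1],
    [0,0,-1],
    [0,0,-1],
    [0,0,-1],
    [0,0,-1],
    [0,0,-0.75],
    [0,0,0],
  ],
)

```text
t: 26.85
position: [537.3, 146.0, 314.2]
tcp_rot: [0.0, 0.678, 0.735, 0.0]
contact_force: [-0.8, 0.4, 0.2]
grip_width: 66.1
grip_force: 0.0
```

```bash
cat >> h.py <<'E'
def pots(tag,zt,box,name='wrist'):
    c,im,D,P,h=rack(tag,name)
    M=((abs(P[...,2]-zt)<9)&(P[...,0]>box[0])&(P[...,0]<box[1])&(P[...,1]>box[2])&(P[...,1]<box[3])).astype(np.uint8)
    k,l,s,ce=cv2.connectedComponentsWithStats(cv2.morphologyEx(M,cv2.MORPH_OPEN,np.ones((3,3))))
    for i in range(1,k):
        if s[i,4]>(80 if name=='wrist' else 8):
            cn=max(cv2.findContours((l==i).astype(np.uint8),0,1)[0],key=cv2.contourArea)[:,0]
            ctr,r=cv2.minEnclosingCircle(onplane(c,cn,zt)[:,:2].astype(np.float32)); print(s[i],np.round(ctr,1),round(2*r,1),round(float(np.median(P[l==i][:,2])),1))
E
python3 - <<'E'
from h import *
to(537,146,77.7,94.7); pots('t2',77,(490,590,-50,250))
E
```

```text
pos [537.3 146.  314.2] a 94.58 shift [ 0.    -0.003  0.595] turn -0.023
[ 297  186   48   49 1867] [537.4 146.8] 35.5 76.8
[ 293  240   59   56 2669] [542.2 102.3] 46.9 76.9
[302 303  41  18 587] [545.6  59.4] 31.1 76.2
[ 296  355   53   38 1706] [549.9   6.2] 48.0 77.0
```

Call:
apply_moves(
  hand=[0.75,0.75,0.75,0.75,0,0,0,0,0,0,0,0],
  offset=[
    [0,0,0.3],
    [0,0,0.2],
    [0,0,0.095],
    [0,0,0],
    [0,0,0],
    [0,0,0],
    [0,0,0],
    [0,0,0],
    [0,0,0],
    [0,0,-0.1],
    [0,0,-0.25],
    [0,0,-0.25],
  ],
  dr=[
    [0,0,0],
    [0,0,0],
    [0,0,0],
    [0,0,0],
    [0,0,0],
    [0,0,0],
    [0,0,0],
    [0,0,0],
    [0,0,0],
    [0,0,0],
    [0,0,0],
    [0,0,0],
  ],
)

```text
t: 28.4
position: [537.1, 146.3, 315.5]
tcp_rot: [-0.0, 0.678, 0.735, -0.0]
contact_force: [0.8, -0.2, -0.4]
grip_width: 33.3
grip_force: 20.0
```

Call:
apply_moves(
  hand=[0,0,0,0,0,0,0,0,0,0,0,0],
  offset=[
    [0,0,0],
    [0,0,0],
    [0,0,0],
    [0,0,0],
    [0,0,0],
    [0,0,0],
    [0,0,0],
    [0,0,0],
    [0,0,0],
    [0,0,0],
    [0,0,0],
    [0,0,0],
  ],
  dr=[
    [0,0,1],
    [0,0,1],
    [0,0,1],
    [0,0,1],
    [0,0,1],
    [0,0,1],
    [0,0,1],
    [0,0,1],
    [0,0,1],
    [0,0,1],
    [0,0,1],
    [0,0,1],
  ],
)

```text
t: 29.9
position: [537.1, 146.5, 314.8]
tcp_rot: [-0.0, 0.955, 0.297, 0.0]
contact_force: [-0.1, 0.0, -0.6]
grip_width: 33.5
grip_force: 20.0
```

Call:
apply_moves(
  hand=[0,0,0,0,0,0,0],
  offset=[
    [0,0,0],
    [0,0,0],
    [0,0,0],
    [0,0,0],
    [0,0,0],
    [0,0,0],
    [0,0,0],
  ],
  dr=[
    [0,0,1],
    [0,0,1],
    [0,0,1],
    [0,0,1],
    [0,0,1],
    [0,0,0.72],
    [0,0,0],
  ],
)

```text
t: 30.78
position: [537.1, 146.6, 314.6]
tcp_rot: [-0.0, 0.999, 0.053, -0.0]
contact_force: [-0.7, -0.1, -1.3]
grip_width: 33.2
grip_force: 20.0
```

Call:
apply_moves(
  hand=[0,0,0,0,0,0,0,0,0],
  offset=[
    [-0.086,0.305,0],
    [-0.086,0.305,0],
    [-0.086,0.305,0],
    [-0.086,0.305,0],
    [-0.086,0.305,0],
    [-0.086,0.305,0],
    [-0.087,0.305,0],
    [0,0,0],
    [0,0,0],
  ],
  dr=[
    [0,0,0],
    [0,0,0],
    [0,0,0],
    [0,0,0],
    [0,0,0],
    [0,0,0],
    [0,0,0],
    [0,0,0],
    [0,0,0],
  ],
)

```text
t: 31.9
position: [481.2, -181.2, 314.4]
tcp_rot: [-0.0, 0.999, 0.053, 0.0]
contact_force: [-0.9, 1.0, 0.3]
grip_width: 33.7
grip_force: 20.0
```

```bash
python3 - <<'E'
from h import *
to(480.5,-182.2,37,6.0); pots('r2',36,(385,590,-310,-130))
E
```

```text
pos [ 481.2 -181.2  314.4] a 6.1 shift [-0.006  0.007  0.867] turn 0.02
[ 303  101   44   46 1578] [ 537.3 -177.4] 33.7 35.7
```

Call:
apply_moves(
  hand=[0,0,0,0,0,0,0.55,0.55,0.55,0.55,0.55,0.55],
  offset=[
    [-0.006,0.007,0],
    [0,0,0.3],
    [0,0,0.3],
    [0,0,0.2],
    [0,0,0.065],
    [0,0,0],
    [0,0,0],
    [0,0,0],
    [0,0,0],
    [0,0,-0.1],
    [0,0,-0.4],
    [0,0,-0.37],
  ],
  dr=[
    [0,0,0.02],
    [0,0,0],
    [0,0,0],
    [0,0,0],
    [0,0,0],
    [0,0,0],
    [0,0,0],
    [0,0,0],
    [0,0,0],
    [0,0,0],
    [0,0,0],
    [0,0,0],
  ],
)

```text
t: 33.45
position: [480.0, -182.8, 317.2]
tcp_rot: [0.0, 0.999, 0.052, -0.0]
contact_force: [0.7, -0.5, -0.3]
grip_width: 48.3
grip_force: 0.0
```

Call:
apply_moves(
  hand=[0.75,0.75,0.75,0.75,0.75,0.75,0.75,0.75,0.75,0.75,0.75,0.75],
  offset=[
    [0.1,-0.304,0],
    [0.1,-0.304,0],
    [0.1,-0.304,0],
    [0.1,-0.304,0],
    [0.1,-0.304,0],
    [0.1,-0.304,0],
    [0,0,0],
    [0,0,0],
    [0,0,0],
    [0,0,0],
    [0,0,0],
    [0,0,0],
  ],
  dr=[
    [0,0,0],
    [0,0,0],
    [0,0,0],
    [0,0,0],
    [0,0,0],
    [0,0,0],
    [0,0,-1],
    [0,0,-1],
    [0,0,-1],
    [0,0,-1],
    [0,0,-1],
    [0,0,-1],
  ],
)

```text
t: 34.95
position: [541.3, 98.4, 315.9]
tcp_rot: [0.0, 0.951, 0.31, 0.0]
contact_force: [-0.0, -1.2, -0.3]
grip_width: 66.3
grip_force: 0.0
```

Call:
apply_moves(
  hand=[0.75,0.75,0.75,0.75,0.75,0.75,0.75,0.75,0.75,0.75,0.75,0.75],
  offset=[
    [0,0,0],
    [0,0,0],
    [0,0,0],
    [0,0,0],
    [0,0,0],
    [0,0,0],
    [0,0,0],
    [0,0,0],
    [0,0,0],
    [0,0,0],
    [0,0,0],
    [0,0,0],
  ],
  dr=[
    [0,0,-1],
    [0,0,-1],
    [0,0,-1],
    [0,0,-1],
    [0,0,-1],
    [0,0,-1],
    [0,0,-1],
    [0,0,-1],
    [0,0,-1],
    [0,0,-1],
    [0,0,-1],
    [0,0,-0.74],
  ],
)

```text
t: 36.45
position: [541.3, 98.2, 315.9]
tcp_rot: [0.001, 0.677, 0.736, -0.0]
contact_force: [0.0, 0.1, 0.3]
grip_width: 66.1
grip_force: 0.0
```

```bash
python3 - <<'E'
from h import *
to(541.5,99,77.7,94.7); pots('t3',77,(490,590,-50,250))
E
```

```text
pos [541.3  98.2 315.9] a 94.75 shift [0.006 0.001 0.606] turn 0.011
[ 291  175   63   62 3072] [542.1 101.2] 45.4 76.9
[ 300  247   45   45 1628] [546.5  52.5] 37.4 76.8
[ 295  295   54   26 1113] [549.5  11. ] 41.6 76.6
```

Call:
apply_moves(
  hand=[0.75,0.75,0.75,0.75,0,0,0,0,0,0,0,0],
  offset=[
    [0.011,0,0.3],
    [0,0,0.2],
    [0,0,0.106],
    [0,0,0],
    [0,0,0],
    [0,0,0],
    [0,0,0],
    [0,0,0],
    [0,0,0],
    [0,0,-0.1],
    [0,0,-0.25],
    [0,0,-0.25],
  ],
  dr=[
    [0,0,0],
    [0,0,0],
    [0,0,0],
    [0,0,0],
    [0,0,0],
    [0,0,0],
    [0,0,0],
    [0,0,0],
    [0,0,0],
    [0,0,0],
    [0,0,0],
    [0,0,0],
  ],
)

```text
t: 38.0
position: [541.1, 100.2, 315.5]
tcp_rot: [-0.0, 0.678, 0.735, -0.0]
contact_force: [1.0, -0.2, 0.2]
grip_width: 43.7
grip_force: 20.0
```

Call:
apply_moves(
  hand=[0,0,0,0,0,0,0,0,0,0,0,0],
  offset=[
    [0,0,0],
    [0,0,0],
    [0,0,0],
    [0,0,0],
    [0,0,0],
    [0,0,0],
    [0,0,0],
    [0,0,0],
    [0,0,0],
    [0,0,0],
    [0,0,0],
    [0,0,0],
  ],
  dr=[
    [0,0,1],
    [0,0,1],
    [0,0,1],
    [0,0,1],
    [0,0,1],
    [0,0,1],
    [0,0,1],
    [0,0,1],
    [0,0,1],
    [0,0,1],
    [0,0,1],
    [0,0,1],
  ],
)

```text
t: 39.5
position: [541.1, 100.4, 314.7]
tcp_rot: [-0.0, 0.955, 0.296, 0.0]
contact_force: [0.1, -1.1, -0.5]
grip_width: 43.3
grip_force: 20.0
```

Call:
apply_moves(
  hand=[0,0,0,0,0,0,0],
  offset=[
    [0,0,0],
    [0,0,0],
    [0,0,0],
    [0,0,0],
    [0,0,0],
    [0,0,0],
    [0,0,0],
  ],
  dr=[
    [0,0,1],
    [0,0,1],
    [0,0,1],
    [0,0,1],
    [0,0,1],
    [0,0,0.75],
    [0,0,0],
  ],
)

```text
t: 40.38
position: [541.2, 100.5, 314.5]
tcp_rot: [-0.0, 0.999, 0.052, 0.0]
contact_force: [0.4, 0.4, -1.1]
grip_width: 43.4
grip_force: 20.0
```

Call:
apply_moves(
  hand=[0,0,0,0,0,0,0,0,0,0],
  offset=[
    [-0.05,0.287,0],
    [-0.05,0.287,0],
    [-0.05,0.287,0],
    [-0.05,0.287,0],
    [-0.05,0.287,0],
    [-0.05,0.287,0],
    [-0.05,0.287,0],
    [-0.05,0.29,0],
    [0,0,0],
    [0,0,0],
  ],
  dr=[
    [0,0,0],
    [0,0,0],
    [0,0,0],
    [0,0,0],
    [0,0,0],
    [0,0,0],
    [0,0,0],
    [0,0,0],
    [0,0,0],
    [0,0,0],
  ],
)

```text
t: 41.62
position: [517.1, -248.3, 314.2]
tcp_rot: [-0.001, 0.999, 0.052, 0.0]
contact_force: [-0.5, -0.3, -0.5]
grip_width: 43.5
grip_force: 20.0
```

```bash
python3 - <<'E'
from h import *
to(517.8,-249.9,37.3,6.0); pots('r3',36,(385,590,-310,-130))
E
```

```text
pos [ 517.1 -248.3  314.2] a 5.95 shift [0.003 0.012 0.864] turn -0.01
[ 212  139   45   44 1519] [ 538.3 -178.2] 35.3 35.7
[ 219  207   41   40 1300] [ 482.5 -184. ] 37.2 35.7
```

Call:
apply_moves(
  hand=[0,0,0,0,0,0,0.65,0.65,0.65,0.65,0.65,0.65],
  offset=[
    [0.003,0.012,0],
    [0,0,0.3],
    [0,0,0.3],
    [0,0,0.2],
    [0,0,0.065],
    [0,0,0],
    [0,0,0],
    [0,0,0],
    [0,0,0],
    [0,0,-0.1],
    [0,0,-0.4],
    [0,0,-0.37],
  ],
  dr=[
    [0,0,0],
    [0,0,0],
    [0,0,0],
    [0,0,0],
    [0,0,0],
    [0,0,0],
    [0,0,0],
    [0,0,0],
    [0,0,0],
    [0,0,0],
    [0,0,0],
    [0,0,0],
  ],
)

```text
t: 43.18
position: [517.6, -250.7, 317.1]
tcp_rot: [0.0, 0.999, 0.051, 0.0]
contact_force: [0.4, -0.3, 0.0]
grip_width: 57.5
grip_force: 0.0
```

Call:
apply_moves(
  hand=[0.75,0.75,0.75,0.75,0.75,0.75,0.75,0.75,0.75,0.75,0.75,0.75],
  offset=[
    [0.056,-0.283,0],
    [0.056,-0.283,0],
    [0.056,-0.283,0],
    [0.056,-0.283,0],
    [0.056,-0.283,0],
    [0.056,-0.283,0],
    [0.056,-0.281,0],
    [0,0,0],
    [0,0,0],
    [0,0,0],
    [0,0,0],
    [0,0,0],
  ],
  dr=[
    [0,0,0],
    [0,0,0],
    [0,0,0],
    [0,0,0],
    [0,0,0],
    [0,0,0],
    [0,0,0],
    [0,0,-1],
    [0,0,-1],
    [0,0,-1],
    [0,0,-1],
    [0,0,-1],
  ],
)

```text
t: 44.68
position: [545.7, 50.6, 315.8]
tcp_rot: [0.0, 0.964, 0.268, 0.001]
contact_force: [0.4, 0.6, -0.5]
grip_width: 66.3
grip_force: 0.0
```

Call:
apply_moves(
  hand=[0.75,0.75,0.75,0.75,0.75,0.75,0.75,0.75,0.75,0.75,0.75,0.75],
  offset=[
    [0,0,0],
    [0,0,0],
    [0,0,0],
    [0,0,0],
    [0,0,0],
    [0,0,0],
    [0,0,0],
    [0,0,0],
    [0,0,0],
    [0,0,0],
    [0,0,0],
    [0,0,0],
  ],
  dr=[
    [0,0,-1],
    [0,0,-1],
    [0,0,-1],
    [0,0,-1],
    [0,0,-1],
    [0,0,-1],
    [0,0,-1],
    [0,0,-1],
    [0,0,-1],
    [0,0,-1],
    [0,0,-1],
    [0,0,-1],
  ],
)

```text
t: 46.18
position: [545.7, 50.4, 315.7]
tcp_rot: [0.001, 0.701, 0.714, 0.0]
contact_force: [-0.8, -0.4, -0.1]
grip_width: 65.9
grip_force: 0.0
```

Call:
apply_moves(
  hand=[0.75,0.75],
  offset=[
    [0,0,0],
    [0,0,0],
  ],
  dr=[
    [0,0,-0.75],
    [0,0,0],
  ],
)

```text
t: 46.42
position: [545.7, 50.4, 315.5]
tcp_rot: [0.001, 0.678, 0.735, 0.0]
contact_force: [0.3, -0.9, -0.6]
grip_width: 66.0
grip_force: 0.0
```

```bash
python3 - <<'E'
from h import *
to(545.3,51.5,77.7,94.7); pots('t4',77,(490,590,-50,250))
E
```

```text
pos [545.7  50.4 315.5] a 94.58 shift [ 0.008 -0.003  0.604] turn -0.023
[ 298  185   48   49 1865] [546.6  51.7] 35.5 76.8
[ 292  241   60   56 2618] [550.3   5.3] 46.8 76.9
```

Call:
apply_moves(
  hand=[0.75,0.75,0.75,0.75,0,0,0,0,0,0,0,0],
  offset=[
    [0.008,0,0.3],
    [0,0,0.2],
    [0,0,0.104],
    [0,0,0],
    [0,0,0],
    [0,0,0],
    [0,0,0],
    [0,0,0],
    [0,0,0],
    [0,0,-0.1],
    [0,0,-0.25],
    [0,0,-0.25],
  ],
  dr=[
    [0,0,0],
    [0,0,0],
    [0,0,0],
    [0,0,0],
    [0,0,0],
    [0,0,0],
    [0,0,0],
    [0,0,0],
    [0,0,0],
    [0,0,0],
    [0,0,0],
    [0,0,0],
  ],
)

```text
t: 47.98
position: [545.4, 51.9, 315.6]
tcp_rot: [-0.0, 0.678, 0.735, -0.0]
contact_force: [1.0, -0.1, 0.5]
grip_width: 33.2
grip_force: 20.0
```

Call:
apply_moves(
  hand=[0,0,0,0,0,0,0,0,0,0,0,0],
  offset=[
    [0,0,0],
    [0,0,0],
    [0,0,0],
    [0,0,0],
    [0,0,0],
    [0,0,0],
    [0,0,0],
    [0,0,0],
    [0,0,0],
    [0,0,0],
    [0,0,0],
    [0,0,0],
  ],
  dr=[
    [0,0,1],
    [0,0,1],
    [0,0,1],
    [0,0,1],
    [0,0,1],
    [0,0,1],
    [0,0,1],
    [0,0,1],
    [0,0,1],
    [0,0,1],
    [0,0,1],
    [0,0,1],
  ],
)

```text
t: 49.48
position: [545.4, 52.0, 314.7]
tcp_rot: [-0.0, 0.955, 0.297, 0.0]
contact_force: [-0.9, -0.8, 0.8]
grip_width: 33.5
grip_force: 20.0
```

Call:
apply_moves(
  hand=[0,0,0,0,0,0,0],
  offset=[
    [0,0,0],
    [0,0,0],
    [0,0,0],
    [0,0,0],
    [0,0,0],
    [0,0,0],
    [0,0,0],
  ],
  dr=[
    [0,0,1],
    [0,0,1],
    [0,0,1],
    [0,0,1],
    [0,0,1],
    [0,0,0.72],
    [0,0,0],
  ],
)

```text
t: 50.35
position: [545.5, 52.1, 314.6]
tcp_rot: [-0.0, 0.999, 0.053, 0.0]
contact_force: [-0.5, -0.2, -0.8]
grip_width: 33.5
grip_force: 20.0
```

Call:
apply_moves(
  hand=[0,0,0,0,0,0,0,0],
  offset=[
    [-0.16,0.25,0],
    [-0.16,0.25,0],
    [-0.16,0.25,0],
    [-0.16,0.25,0],
    [-0.16,0.25,0],
    [-0.16,0.255,0],
    [0,0,0],
    [0,0,0],
  ],
  dr=[
    [0,0,0],
    [0,0,0],
    [0,0,0],
    [0,0,0],
    [0,0,0],
    [0,0,0],
    [0,0,0],
    [0,0,0],
  ],
)

```text
t: 51.35
position: [426.6, -187.3, 314.4]
tcp_rot: [-0.0, 0.999, 0.053, 0.001]
contact_force: [-0.5, -0.6, 0.5]
grip_width: 33.5
grip_force: 20.0
```

```bash
python3 - <<'E'
from h import *
to(425.8,-187.9,37.3,6.0); pots('r4',36,(385,590,-310,-130))
E
```

```text
pos [ 426.6 -187.3  314.4] a 6.11 shift [-0.007  0.004  0.865] turn 0.021
[ 301   21   46   51 1852] [ 536.8 -177.3] 33.9 35.8
[ 389   53   61   63 2933] [ 518.5 -249.3] 45.0 35.8
[ 301  103   44   46 1579] [ 481.2 -182.8] 33.9 35.8
```

Call:
apply_moves(
  hand=[0,0,0,0,0,0,0.55,0.55,0.55,0.55,0.55,0.55],
  offset=[
    [-0.005,0.004,0],
    [0,0,0.3],
    [0,0,0.3],
    [0,0,0.2],
    [0,0,0.065],
    [0,0,0],
    [0,0,0],
    [0,0,0],
    [0,0,0],
    [0,0,-0.1],
    [0,0,-0.4],
    [0,0,-0.37],
  ],
  dr=[
    [0,0,0.02],
    [0,0,0],
    [0,0,0],
    [0,0,0],
    [0,0,0],
    [0,0,0],
    [0,0,0],
    [0,0,0],
    [0,0,0],
    [0,0,0],
    [0,0,0],
    [0,0,0],
  ],
)

```text
t: 52.9
position: [425.1, -188.5, 317.2]
tcp_rot: [0.0, 0.999, 0.052, -0.0]
contact_force: [0.3, 0.4, 0.6]
grip_width: 48.5
grip_force: 0.0
```

Call:
apply_moves(
  hand=[0.75,0.75,0.75,0.75,0.75,0.75,0.75,0.75,0.75,0.75,0.75,0.75],
  offset=[
    [0.19,-0.237,0],
    [0.19,-0.237,0],
    [0.19,-0.237,0],
    [0.19,-0.237,0],
    [0.19,-0.237,0],
    [0,0,0],
    [0,0,0],
    [0,0,0],
    [0,0,0],
    [0,0,0],
    [0,0,0],
    [0,0,0],
  ],
  dr=[
    [0,0,0],
    [0,0,0],
    [0,0,0],
    [0,0,0],
    [0,0,0],
    [0,0,-1],
    [0,0,-1],
    [0,0,-1],
    [0,0,-1],
    [0,0,-1],
    [0,0,-1],
    [0,0,-1],
  ],
)

```text
t: 54.4
position: [548.5, 2.7, 316.0]
tcp_rot: [0.0, 0.936, 0.351, 0.0]
contact_force: [-0.6, -0.1, 0.8]
grip_width: 66.1
grip_force: 0.0
```

Call:
apply_moves(
  hand=[0.75,0.75,0.75,0.75,0.75,0.75,0.75,0.75,0.75,0.75,0.75,0.75],
  offset=[
    [0,0,0],
    [0,0,0],
    [0,0,0],
    [0,0,0],
    [0,0,0],
    [0,0,0],
    [0,0,0],
    [0,0,0],
    [0,0,0],
    [0,0,0],
    [0,0,0],
    [0,0,0],
  ],
  dr=[
    [0,0,-1],
    [0,0,-1],
    [0,0,-1],
    [0,0,-1],
    [0,0,-1],
    [0,0,-1],
    [0,0,-1],
    [0,0,-1],
    [0,0,-1],
    [0,0,-1],
    [0,0,-0.75],
    [0,0,0],
  ],
)

```text
t: 55.9
position: [548.6, 2.6, 315.7]
tcp_rot: [0.001, 0.678, 0.735, -0.0]
contact_force: [-0.0, 0.2, -0.2]
grip_width: 66.0
grip_force: 0.0
```

```bash
python3 - <<'E'
from h import *
to(548.8,4,77.7,94.7); pots('t5',77,(490,590,-50,250))
E
```

```text
pos [548.6   2.6 315.7] a 94.63 shift [0.01  0.002 0.605] turn -0.014
[ 292  177   63   63 3059] [550.5   4.3] 45.5 76.9
```

Call:
apply_moves(
  hand=[0.75,0.75,0.75,0.75,0,0,0,0,0,0,0,0],
  offset=[
    [0.01,0.004,0.3],
    [0,0,0.2],
    [0,0,0.105],
    [0,0,0],
    [0,0,0],
    [0,0,0],
    [0,0,0],
    [0,0,0],
    [0,0,0],
    [0,0,-0.1],
    [0,0,-0.25],
    [0,0,-0.25],
  ],
  dr=[
    [0,0,0],
    [0,0,0],
    [0,0,0],
    [0,0,0],
    [0,0,0],
    [0,0,0],
    [0,0,0],
    [0,0,0],
    [0,0,0],
    [0,0,0],
    [0,0,0],
    [0,0,0],
  ],
)

```text
t: 57.45
position: [549.1, 4.6, 315.6]
tcp_rot: [-0.0, 0.677, 0.736, -0.0]
contact_force: [1.1, -0.7, -1.6]
grip_width: 43.0
grip_force: 20.0
```

Call:
apply_moves(
  hand=[0,0,0,0,0,0,0,0,0,0,0,0],
  offset=[
    [0,0,0],
    [0,0,0],
    [0,0,0],
    [0,0,0],
    [0,0,0],
    [0,0,0],
    [0,0,0],
    [0,0,0],
    [0,0,0],
    [0,0,0],
    [0,0,0],
    [0,0,0],
  ],
  dr=[
    [0,0,1],
    [0,0,1],
    [0,0,1],
    [0,0,1],
    [0,0,1],
    [0,0,1],
    [0,0,1],
    [0,0,1],
    [0,0,1],
    [0,0,1],
    [0,0,1],
    [0,0,1],
  ],
)

```text
t: 58.95
position: [549.1, 4.7, 314.8]
tcp_rot: [-0.0, 0.955, 0.297, 0.0]
contact_force: [-0.5, 1.0, -0.2]
grip_width: 43.4
grip_force: 20.0
```

Call:
apply_moves(
  hand=[0,0,0,0,0,0,0],
  offset=[
    [0,0,0],
    [0,0,0],
    [0,0,0],
    [0,0,0],
    [0,0,0],
    [0,0,0],
    [0,0,0],
  ],
  dr=[
    [0,0,1],
    [0,0,1],
    [0,0,1],
    [0,0,1],
    [0,0,1],
    [0,0,0.73],
    [0,0,0],
  ],
)

```text
t: 59.82
position: [549.2, 4.9, 314.7]
tcp_rot: [-0.0, 0.999, 0.053, 0.0]
contact_force: [0.0, -0.1, -0.9]
grip_width: 43.2
grip_force: 20.0
```

Call:
apply_moves(
  hand=[0,0,0,0,0,0,0,0],
  offset=[
    [-0.13,0.278,0],
    [-0.13,0.278,0],
    [-0.13,0.278,0],
    [-0.13,0.278,0],
    [-0.13,0.278,0],
    [-0.13,0.278,0],
    [0,0,0],
    [0,0,0],
  ],
  dr=[
    [0,0,0],
    [0,0,0],
    [0,0,0],
    [0,0,0],
    [0,0,0],
    [0,0,0],
    [0,0,0],
    [0,0,0],
  ],
)

```text
t: 60.82
position: [459.5, -256.0, 314.4]
tcp_rot: [-0.0, 0.999, 0.053, 0.0]
contact_force: [-0.6, -0.0, -0.4]
grip_width: 43.6
grip_force: 20.0
```

```bash
python3 - <<'E'
from h import *
to(458.2,-256.1,37.3,6.0); pots('r5',36,(385,590,-310,-130))
E
```

```text
pos [ 459.5 -256.   314.4] a 6.1 shift [-0.01   0.     0.865] turn 0.02
[ 203   60   48   48 1762] [ 537.1 -178.4] 35.1 35.7
[ 295   88   58   60 2669] [ 519.5 -251.6] 43.7 35.8
[ 209  137   45   44 1530] [ 482.1 -183.6] 35.6 35.7
[ 216  204   42   40 1316] [ 427.3 -189.2] 37.0 35.7
```

Call:
apply_moves(
  hand=[0,0,0,0,0,0,0.65,0.65,0.65,0.65,0.65,0.65],
  offset=[
    [-0.006,0,0],
    [0,0,0.3],
    [0,0,0.3],
    [0,0,0.2],
    [0,0,0.065],
    [0,0,0],
    [0,0,0],
    [0,0,0],
    [0,0,0],
    [0,0,-0.1],
    [0,0,-0.4],
    [0,0,-0.37],
  ],
  dr=[
    [0,0,0.02],
    [0,0,0],
    [0,0,0],
    [0,0,0],
    [0,0,0],
    [0,0,0],
    [0,0,0],
    [0,0,0],
    [0,0,0],
    [0,0,0],
    [0,0,0],
    [0,0,0],
  ],
)

```text
t: 62.38
position: [458.2, -256.6, 317.2]
tcp_rot: [0.0, 0.999, 0.052, -0.0]
contact_force: [0.8, -1.0, -0.1]
grip_width: 57.3
grip_force: 0.0
```

Call:
apply_moves(
  hand=[0.5,0.5,0.5,0.5,0.5,0.5,0.5,0.5,0.5,0.5,0.5,0.5],
  offset=[
    [0.074,-0.316,0],
    [0.074,-0.316,0],
    [0.074,-0.316,0],
    [0.074,-0.316,0],
    [0.074,-0.316,0],
    [0.074,-0.316,0],
    [0.074,-0.316,0],
    [0.074,-0.316,0],
    [0.074,-0.316,0],
    [0.074,-0.316,0],
    [0.074,-0.314,0],
    [0,0,0],
  ],
  dr=[
    [0,0,0],
    [0,0,0],
    [0,0,0],
    [0,0,0],
    [0,0,0],
    [0,0,0],
    [0,0,0],
    [0,0,0],
    [0,0,0],
    [0,0,0],
    [0,0,0.26],
    [0,0,0],
  ],
)

```text
t: 63.88
position: [524.9, 279.5, 316.0]
tcp_rot: [-0.003, 0.999, 0.044, 0.001]
contact_force: [1.1, -0.9, 0.4]
grip_width: 44.2
grip_force: 0.0
```

```bash
python3 - <<'E'
from h import *
c,im,D,P,h=rack('catch2')
T=((h[...,0]<8)|(h[...,0]>172))&(h[...,1]>130)&(abs(P[...,2]-58)<4); uv=np.argwhere(T)[:,::-1]
if len(uv): print('tab',cv2.minAreaRect(onplane(c,uv,58)[:,:2].astype(np.float32)))
to(525.7,275,53,4.8)
pots('top2',36,(385,590,-310,-130),'top')
E
```

```text
tab ((526.2809448242188, 276.6834716796875), (25.072113037109375, 11.157022476196289), 4.894348621368408)
pos [525.2 276.3 315.7] a 4.85 shift [0.002 0.01  0.769] turn 0.01
[348 212  10  10  83] [ 536.5 -177.8] 34.3 35.7
[370 216  13  12 123] [ 517.6 -253.7] 45.4 36.5
[351 229  10  10  83] [ 480.  -184.7] 33.1 36.4
[372 234  14  13 147] [ 456.9 -258.1] 44.5 36.5
[353 246  11  10  89] [ 424.1 -190.3] 33.8 36.6
```

View pics/catch2.png

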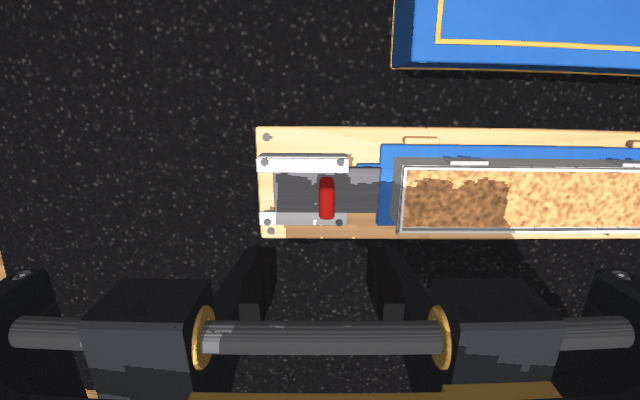

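The tab at (327,198) is still shut over the tin's ear and the tray is empty. All five pots stand in the rack. Next I grip the tab and open the catch.

Call:
apply_moves(
  hand=[0.5,0.5,0.5,0.5,0.5,0,0,0,0,0],
  grip_force=30,
  offset=[
    [0.004,0.004,0.25],
    [0,0,0.25],
    [0,0,0.18],
    [0,0,0.085],
    [0,0,0],
    [0,0,0],
    [0,0,0],
    [0,0,0],
    [0,0,0],
    [0,0,0],
  ],
  dr=[
    [0,0,0],
    [0,0,0],
    [0,0,0],
    [0,0,0],
    [0,0,0],
    [0,0,0],
    [0,0,0],
    [0,0,0],
    [0,0,0],
    [0,0,0],
  ],
)

```text
t: 65.22
position: [526.5, 276.3, 200.9]
tcp_rot: [-0.002, 0.999, 0.042, 0.001]
contact_force: [-1.1, 5.4, 1.7]
grip_width: 11.8
grip_force: 30.0
```

Call:
apply_moves(
  hand=[0,0,0,0,0,0,0,0,0],
  offset=[
    [0,-0.03,0],
    [0,-0.03,0],
    [0,-0.03,0],
    [0,-0.03,0],
    [0,-0.03,0],
    [0,-0.03,0],
    [0,-0.02,0],
    [0,0,0],
    [0,0,0],
  ],
  dr=[
    [0,0,0],
    [0,0,0],
    [0,0,0],
    [0,0,0],
    [0,0,0],
    [0,0,0],
    [0,0,0],
    [0,0,0],
    [0,0,0],
  ],
)

```text
t: 66.35
position: [524.5, 302.7, 200.8]
tcp_rot: [0.001, 0.999, 0.04, 0.0]
contact_force: [-0.6, -1.7, 6.9]
grip_width: 11.9
grip_force: 30.0
```

Call:
apply_moves(
  hand=[0,0,0,0,0],
  offset=[
    [0,-0.02,0],
    [0,-0.02,0],
    [0,-0.01,0],
    [0,0,0],
    [0,0,0],
  ],
  dr=[
    [0,0,0],
    [0,0,0],
    [0,0,0],
    [0,0,0],
    [0,0,0],
  ],
)

```text
t: 66.97
position: [524.5, 306.5, 200.7]
tcp_rot: [0.004, 0.999, 0.039, -0.0]
contact_force: [-0.1, -9.1, 10.0]
grip_width: 11.8
grip_force: 30.1
```

Call:
apply_moves(
  hand=[0,0,0,0],
  offset=[
    [0,-0.02,0],
    [0,-0.01,0],
    [0,0,0],
    [0,0,0],
  ],
  dr=[
    [0,0,0],
    [0,0,0],
    [0,0,0],
    [0,0,0],
  ],
)

```text
t: 67.47
position: [524.7, 307.6, 200.6]
tcp_rot: [0.008, 0.999, 0.038, -0.001]
contact_force: [-0.2, -16.2, 11.2]
grip_width: 11.8
grip_force: 30.1
```

Against the open stop. Release, rise clear and check.

Call:
apply_moves(
  hand=[0,0.3,0.3,0.3,0.3,0.3,0.3,0.3,0.3],
  offset=[
    [0,0.02,0],
    [0,0,0],
    [0,0,0],
    [0,0,0],
    [0,0,-0.1],
    [0,0,-0.35],
    [0,0,-0.35],
    [0,0,-0.35],
    [0,0,0],
  ],
  dr=[
    [0,0,0],
    [0,0,0],
    [0,0,0],
    [0,0,0],
    [0,0,0],
    [0,0,0],
    [0,0,0],
    [0,0,0],
    [0,0,0],
  ],
)

```text
t: 68.6
position: [524.1, 314.4, 378.1]
tcp_rot: [-0.003, 0.999, 0.041, 0.004]
contact_force: [-0.3, -0.3, -0.8]
grip_width: 26.5
grip_force: 0.0
```

```bash
python3 - <<'E'
from h import *
c,im,D,P,h=rack('catch3')
T=((h[...,0]<8)|(h[...,0]>172))&(h[...,1]>130)&(abs(P[...,2]-58)<4); uv=np.argwhere(T)[:,::-1]
if len(uv): print('tab',cv2.minAreaRect(onplane(c,uv,58)[:,:2].astype(np.float32)))
print(pose())
pots('top3',36,(385,590,-310,-130),'top'); im,D=capture('scene'); save('scene3',im)
E
```

```text
tab ((523.9440307617188, 304.7404479980469), (24.817819595336914, 10.224331855773926), 5.018962860107422)
(array([523.39284101, 313.71557033, 375.35318653]), np.float64(4.697355950745202))
[348 212  10  10  81] [ 536.6 -178.8] 33.2 36.4
[370 215  13  13 129] [ 517.6 -253.7] 45.4 36.7
[351 229  10  10  79] [ 480.  -184.6] 33.1 36.8
[372 234  14  13 145] [ 456.6 -258.4] 44.4 35.5
[353 246  11  10  88] [ 424.1 -190.3] 33.8 35.8
```

View pics/scene3.png

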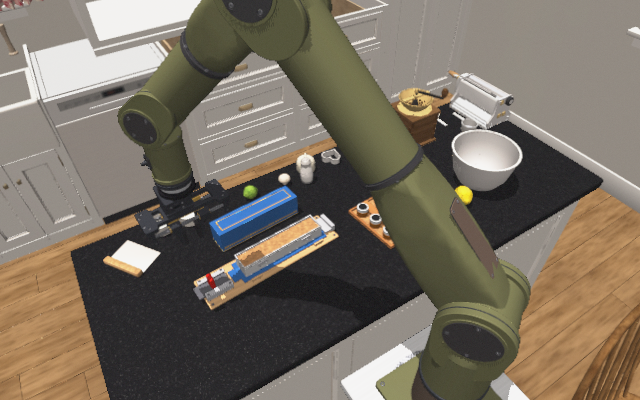

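The tab travelled the full 28 mm. The lid stands at (255,217), the tin is seated and empty at (280,250), the pots are in the rack, and the salt shaker (306,168) and lemon (463,195) stand where they were; the mill is hidden by the arm.

```bash
python3 -c "
from workcell import finish_job; print(finish_job())"
```

```text
the job is handed in; nothing more can be done
None
```

The job is done and handed in: the catch was shut before the lid came off and is fully open again, the lid stands on the worktop, all five pots are upright in their rows, and the empty tin is still in its holder; the shaker, mill and lemon were not touched.

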